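Set the guide rails of the coder test lane with the hang-on format gauge

ROBOT

A 7-joint arm with a two-finger parallel gripper is mounted at the origin on a cart in front of the work surface, level with it; the furniture and walls round the work are solid. World frame = base frame: x ahead of the robot, y to its left, z up, the work surface at z = 0. Lengths are in m, angles in rad, forces in N, time in s.
With the tool pointing down it reaches from about 0.4 to 0.9 m from the base axis. Payload 5.5 kg.
Tool frame: the origin (TCP) lies at the very end of the fingers, on their centre line; the grasp point (between the pads) lies 19 mm behind it (robot.grasp_offset is the distance from the TCP to the grasp point, in m); z points along the fingers, y is the line along which they close (so a half turn about z gives the same grasp; the last joint's range is limited). The gripper opens to 92 mm and grips with 3 to 60 N. Pads are 19 mm wide; open, the fingers measure 130 mm over their backs; the gripper's body (75 mm by 190 mm) begins 47 mm behind the grasp point.
Start: joints at [0.263, 0.501, -0.427, 1.55, 0.221, 1.138, -0.21], TCP at [0.65, 0, 0.194] pointing down, gripper open.
Joint ranges: [-2.88, 2.88], [-0.31, 2.03], [-1.54, 1.56], [0.2, 2.42], [-1.41, 4.55], [0.19, 2.02], [-2.57, 2.57]. Speed limits (rad/s): [2.57, 2.57, 3.14, 3.14, 3.14, 3.14, 3.14].

INTERFACE

Orientations are given as a unit quaternion [x, y, z, w].
In Python, from bench import robot gives the robot as it stands.
- The arm moves only by the tool servo_tool, never from a script. Its argument "moves" is a list of rows, each a list of 3 entries, a list of its own where there are three numbers: the shift along the tool's x, y, z in units of 60 mm (1.0 is 60 mm), then the turn about the tool's z in degrees, then the finger opening in mm, from 0 to 91.8. In form: [[[dx, dy, dz], spin, gripper], ...]. A call has 1 to 10 rows; each row is the pose to reach, as a shift and turn from the pose commanded when the call began, along the tool's axes at that moment; what a row does not reach only later rows make up. A row lasts 1/8 s, in which the tool goes at most 62.5 mm and 10.7 degrees, less where a joint would pass 70% of its speed; a pose out of reach is approached as far as the arm can. A call with a gripper value outside its range is refused whole. The fingers move at their own pace and stop on an object; "force" is the grip in N (left out, the last holds). Time passes only in rows, so rows that repeat a pose let the fingers close. It gives the time, the measured TCP pose, the force, the opening and the grip force at its end, in the units of the state.
- robot.sense(): the state, without advancing time (a new reading comes with each control period).
- robot.snapshot(name): name is "scene" or "side" or "wrist"; returns a dict with "color" (400x640x3 uint8, blue, green, red), "K" (3x3 intrinsics, pixels), "xyz" and "attitude" of the camera in the world. Camera axes: x right, y up, looking along -z (the intrinsics and any distortion apply to the point x, -y, -z); pixel columns grow to the right and rows downward; lengths in m; the calibration is good to about 2 mm. The wrist camera is an equidistant fisheye: a pixel r from the principal point sees the ray r / f radians off the axis. A picture is of the moment at which its call begins. There is no depth.
- robot.close_job(): hands the job in; it is judged then, once.
The state is a dict: "time": time; "q": joint angles; "qvel": joint speeds; "joint_efforts": joint torques, N m; "tool_pos": TCP position; "tcp_rot": TCP orientation; "force": force on the tool from outside, world axes, zero at the start; "wrist_torque": the same for the moment, N m; "gripper_width": finger opening in m; "grip_force": force on a finger pad.
Only numpy, scipy, OpenCV 4.12 (cv2) and the standard library are available. Lean on these libraries where they do the work, as an engineer would, in place of code of your own. Each camera call takes 0.05 s, during which the arm holds its last target. There are 200 camera calls.

TASK

Set the guide rails of the small bench lane to the bottle format with the orange rail gauge: hang the gauge across the two rails with its white-banded short end hooked over the clamped far rail, and push the loose near rail (red-capped rods) in until the gauge drops fully down over that rail too. Leave the gauge sitting level and right home on both rails, let go of it, and do not disturb the blue-capped bottle, the black cap and the orange rail clamp near by.

Things in the scene. Friction and masses are not known exactly. Their poses are not given: they have to be found in the camera images.
- lane: Bench lane, fixed, 270 x 310 mm: slat conveyor (top z = 24 mm) between two round steel guide rails: diameter 12 mm, 300 mm long, along lane y, centres at z = 90 mm. Origin on the bench under the lane's middle; x points away from the robot at yaw 0. Clamp heads at y = +-110 mm, x = +90 and -125 mm (30 mm wide, top z = 105 mm) leave |y| < 85 mm free
- far_middle (a point): Point fixed to the lane at x = +45, y = 0, z = +90 mm. The far rail, clamped hard, runs parallel to lane y within 8 mm of this point in x, either way; exactly where is not reported: see it or feel for it
- rail_gauge: Gauge, loose, 0.35 kg, 170 x 48 x 43 mm plus handle: orange, two cheeks 8 mm thick (outer faces 48 mm apart) under a top plate, standing on the cheeks' lower edges. Origin on the underside midway between the slots; x points to the short end (white band); it spans x = -100 to +70 mm. Slots in both cheeks at x = +45 and -45 mm: open downward, 14 mm wide, 18 mm deep, mouth corners rounded 4 mm
- gauge_grip (a point): Centre of the gauge's black handle (gauge x = -15, z = 70 mm), 70 mm long along gauge x, 15 mm wide, 16 mm high, 19 mm free below it; pinch it across its width (gauge y)
- slot_far (a point): In the gauge's short-end slots, midway between the cheeks: where the far rail's centre line lies when that slot is fully home (gauge x = +45, z = +12 mm)
- slot_near (a point): The same point for the near-rail slots (gauge x = -45, z = +12 mm). The loose near rail (red-capped cross rods, about 5 N of drag, stays where left) starts 15 to 48 mm too far from the far rail for these slots; where is not reported. The gauge's flat underside from here to x = -96 mm can rest on it until the slot comes over it. It can be pushed anywhere along its length, also too far in
- makeup_bottle: White bottle with blue label and cap, 58 mm in diameter, 130 mm tall, standing; origin at the centre of its underside; bystander
- rail_clamp: Orange rail clamp with a steel bolt, 66 x 72 x 28 mm, behind the lane on the left; origin at the centre of its underside; bystander
- cap_black: Black ribbed screw cap, 64 mm in diameter, 30 mm tall, behind the lane on the right; origin at the centre of its underside; bystander

How it is judged:
At the end, for the whole second after the job is handed in: The gauge is home on both rails, wherever the far rail is clamped and anywhere along the rails: both slot points at rail height (90 mm above the bench, within 4 mm), the short-end slots on the far rail (lane x between 34 and 56 mm), level within 0.06 rad, released and at rest (x of slot_far in the frame of lane between 0.034 and 0.056 m and z of slot_far in the frame of lane between 0.086 and 0.094 m and z of slot_near in the frame of lane between 0.086 and 0.094 m and angle between rail_gauge's own z axis and vertical below 0.06 rad and linear speed of rail_gauge below 0.02 m/s); the robot touches nothing.
It fails at once if a bystander (bottle, rail clamp or cap) is moved by more than 30 mm or the bottle is tipped (distance of any of makeup_bottle, rail_clamp, cap_black from where it was at the start of the episode above 0.03 m or angle between makeup_bottle's own z axis and vertical above 0.35 rad).
It also fails if it takes over 72 s, if anything falls off the work surface, if the arm or the gripper's body presses on something with over 40 N, if the wrist force passes 120 N, or if a joint passes its speed limit or range.

## Working session

There is one attempt and no reset: what is moved stays moved. The work goes in short steps, Python scripts to look and compute and a tool call to move; the robot and the scene stay as the last step left them, time stands still between calls to the robot, and variables do not carry over. Pictures are saved under pics/ and viewed, at most 10 in all, crops included, and the job is handed in when it is done.

Besides the shell and the picture viewer there is one more tool, called after "Call:" as name(argument=value, ...) on one line, values as JSON. servo_tool: Moves the arm, as the interface text tells. Its arguments: {"type":"object","properties":{"moves":{"type":"array"},"force":{"type":"number"}},"required":["moves"]}

```bash
ls; mkdir -p pics; python3 - <<'E'
from bench import robot
import cv2,numpy as np
s=robot.sense();print({k:np.round(v,3) for k,v in s.items()})
for n in("scene","side","wrist"):
    d=robot.snapshot(n);cv2.imwrite(f"pics/{n}0.png",d["color"]);print(n,d["K"],d["xyz"],d["attitude"],[k for k in d])
E
```

```text
pics
{'time': np.float64(0.0), 'q': array([ 0.263,  0.502, -0.427,  1.551,  0.221,  1.138, -0.21 ]), 'qvel': array([-0.001,  0.   ,  0.001, -0.002, -0.001,  0.001,  0.   ]), 'joint_efforts': array([-0.0000e+00, -5.6660e+01, -5.8160e+00, -2.7911e+01, -6.9000e-02,
        3.1000e-02,  0.0000e+00]), 'tool_pos': array([ 0.649, -0.   ,  0.193]), 'tcp_rot': array([ 0.707,  0.707, -0.001, -0.001]), 'force': array([0.22 , 0.456, 0.55 ]), 'wrist_torque': array([ 0.076, -0.004, -0.047]), 'grip_force': np.float64(0.0), 'gripper_width': np.float64(0.092)}
scene [[394.76015064   0.         322.5192751 ]
 [  0.         394.76015064 190.2439217 ]
 [  0.           0.           1.        ]] [0.11475859 0.61493297 0.84867614] [-0.12562388  0.37211039  0.86207028 -0.32029258] ['color', 'K', 'xyz', 'attitude']
side [[474.66396022   0.         317.28235037]
 [  0.         474.66396022 202.78791369]
 [  0.           0.           1.        ]] [0.69667133 0.89195593 1.30462282] [0.01941452 0.3156623  0.94786802 0.0390719 ] ['color', 'K', 'xyz', 'attitude']
wrist [[309.70691629   0.         320.12169887]
 [  0.         309.70691629 200.22612358]
 [  0.           0.           1.        ]] [0.65029044 0.08092352 0.38351582] [-1.51357046e-01  7.39878545e-04 -3.28048731e-05  9.88478880e-01] ['color', 'K', 'xyz', 'attitude']
```

View pictures.

View pics/scene0.png

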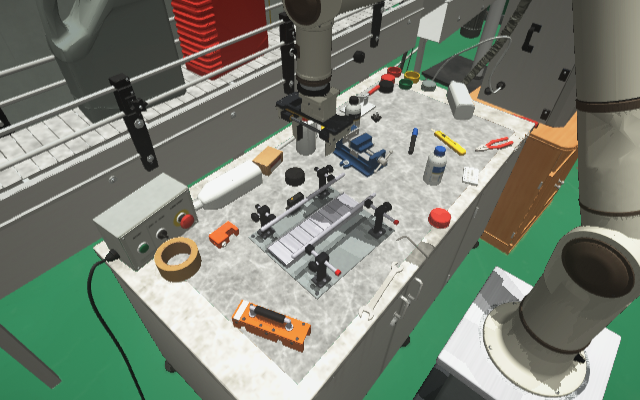

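View pics/side0.png

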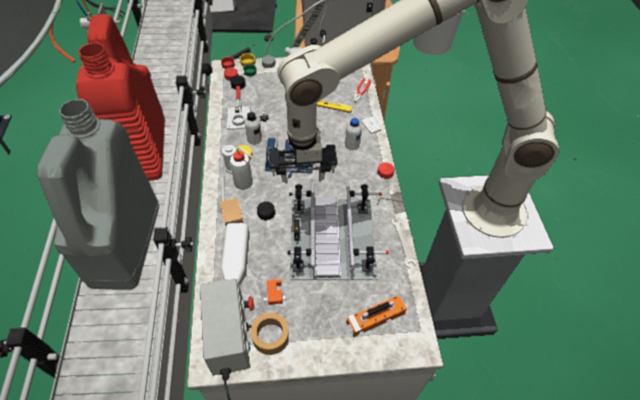

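View pics/wrist0.png

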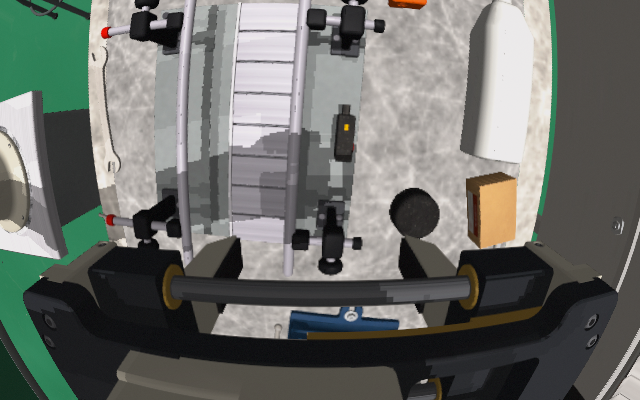

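```bash
cat >h.py <<'E'
import cv2,numpy as np
from scipy.spatial.transform import Rotation as R
def ray(d,n,u,v):
    K=d["K"];x=(u-K[0,2])/K[0,0];y=(v-K[1,2])/K[1,1]
    if n=="wrist":
        r=np.hypot(x,y)+1e-12;c=np.array([x/r*np.sin(r),-y/r*np.sin(r),-np.cos(r)])
    else: c=np.array([x,-y,-1.])
    return R.from_quat(d["attitude"]).apply(c)
def onz(d,n,p,z):
    r=ray(d,n,*p);o=np.array(d["xyz"]);return o+r*(z-o[2])/r[2]
def orange(c):
    h=cv2.cvtColor(c,cv2.COLOR_BGR2HSV);return cv2.inRange(h,(5,170,110),(16,255,255))
E
python3 - <<'E'
from bench import robot
from h import *
for n in("scene","side"):
    d=robot.snapshot(n);m=orange(d["color"])
    cs=[c for c in cv2.findContours(m,0,2)[0] if cv2.contourArea(c)>60]
    for c in cs:
        b=cv2.boundingRect(c);print(n,cv2.contourArea(c),b)
    y0,y1,x0,x1=(285,365,215,325) if n=="scene" else (285,345,335,425)
    cv2.imwrite(f"pics/{n}_c.png",cv2.resize(d["color"][y0:y1,x0:x1],None,fx=7,fy=7,interpolation=cv2.INTER_CUBIC))
d=robot.snapshot("wrist")
for p in [(183,30),(187,200),(303,30),(290,250),(105,32),(109,220)]: print(p,onz(d,"wrist",p,.09).round(4))
g=cv2.cvtColor(d["color"],6)
for r in (60,100,140,180): print(r,"near",g[r,170:200],"far",g[r,280:315])
E
```

```text
scene 768.0 (238, 303, 73, 42)
scene 262.5 (209, 222, 29, 24)
side 397.0 (355, 296, 51, 34)
side 218.0 (268, 280, 14, 23)
(183, 30) [0.5139 0.1662 0.09  ]
(187, 200) [ 0.509  -0.0109  0.09  ]
(303, 30) [0.6344 0.1549 0.09  ]
(290, 250) [ 0.6183 -0.0665  0.09  ]
(105, 32) [0.4115 0.1845 0.09  ]
(109, 220) [ 0.3936 -0.0364  0.09  ]
60 near [160 159 158 159 158 160 159 160 161 174 188 195 216 214 188 171 153 132
 107  90 140 160 161 161 162 163 163 163 163 163] far [213 215 219 220 220 220 220 220 219 201 197 218 217 177 146 165 178 190
 209 221 208 191 180 168 145 124 122 137 139 141 142 142 142 143 146]
100 near [161 161 161 161 161 160 172 178 188 194 220 211 188 170 150 130 104  88
 129 161 160 161 161 161 159 161 160 161 160 161] far [226 226 225 226 226 226 226 226 226 226 169 153 166 179 190 206 223 208
 191 180 167 144 118 122 138 142 142 141 141 142 140 140 155 163 163]
140 near [176 175 172 173 172 172 166 183 194 200 213 195 178 159 138 113  91 126
 174 174 173 173 172 173 173 173 172 172 173 173] far [118 117 118 118 118 119 120 109 100 100 105 109 112 119 114 109 105  99
  92  81  69  68  72  71  71  70  70  70  70  76  93  93  93  92  91]
180 near [ 99  91  91  90  91  90  90 112 124 127 132 132 124 115 104  92  78  64
  98 105 104 104 102 105 104 103 104 105 104 104] far [108 108 108 108 109  99  93 104 118 125 134 135 128 123 119 109  96  80
  66  68  68  68  70  69  69  70  82  82  83  82  82  83  83  82  83]
```

View pics/scene_c.png

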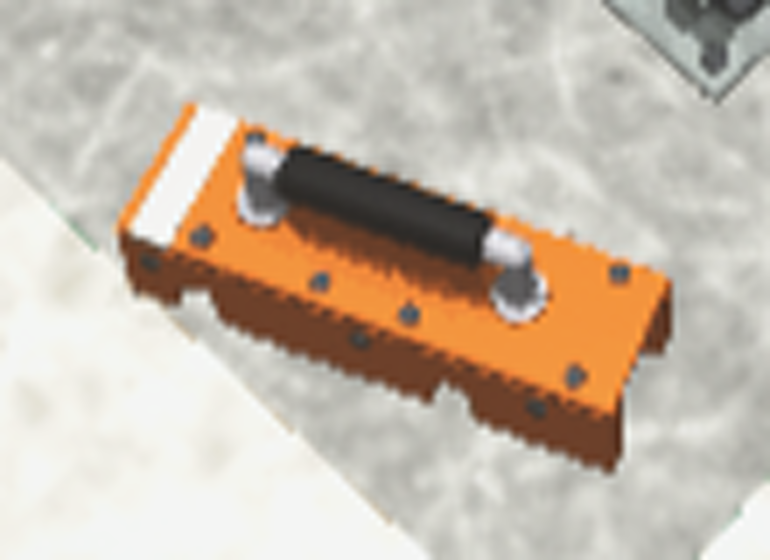

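View pics/side_c.png

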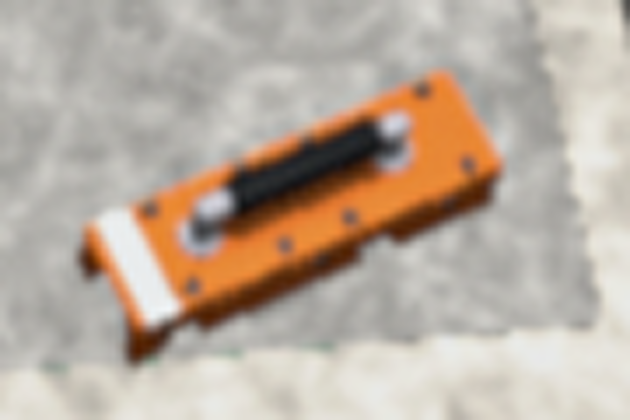

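The gauge lies far left of the lane, with its white band on the away side. The handle runs (256,310)–(284,319) in scene and (368,313)–(389,305) in side. Now I'll turn those pixels into positions.

```bash
python3 - <<'E'
from bench import robot
from h import *
C={"scene":((215,285),[(190,103),(120,228),(612,412),(668,278)],[(285,172),(485,238)]),
   "side":((335,285),[(88,228),(140,330),(503,165),(450,72)],[(232,197),(380,143)])}
for n,(o,cs,hs) in C.items():
    d=robot.snapshot(n);f=lambda p:(p[0]/7-.43+o[0],p[1]/7-.43+o[1])
    P=np.array([onz(d,n,f(p),.043) for p in cs]);H=np.array([onz(d,n,f(p),.07) for p in hs])
    print(n,P[:,:2].round(4).tolist(),"sizes",[np.linalg.norm(P[i]-P[i-1]).round(4) for i in range(4)])
    v=(P[0]+P[1]-P[2]-P[3]);hv=H[0]-H[1]
    print(" yaw",np.degrees(np.arctan2(v[1],v[0])),np.degrees(np.arctan2(hv[1],hv[0])),"centre",P.mean(0),"handle",H.mean(0),np.linalg.norm(hv))
d=robot.snapshot("wrist")
for r,(a,b),(c,e) in ((60,(179,190),(294,305.5)),(100,(176,188),(290,302.5)),(180,(176.5,187.5),(285.5,297.5))):
    print(r,onz(d,"wrist",((a+b)/2,r),.09).round(4),onz(d,"wrist",((c+e)/2,r),.09).round(4))
E
```

```text
scene [[0.5507, 0.3577], [0.5339, 0.4014], [0.377, 0.3445], [0.3927, 0.3014]] sizes [np.float64(0.1677), np.float64(0.0468), np.float64(0.1669), np.float64(0.0459)]
 yaw 19.784052044441935 21.63450053770111 centre [0.46357175 0.35125639 0.043     ] handle [0.46496893 0.35084458 0.07      ] 0.06665534202948252
side [[0.5506, 0.3582], [0.5354, 0.4022], [0.3784, 0.3449], [0.3921, 0.3022]] sizes [np.float64(0.1681), np.float64(0.0465), np.float64(0.1672), np.float64(0.0448)]
 yaw 19.734624561563354 16.054181997356864 centre [0.46414211 0.351858   0.043     ] handle [0.46388173 0.3522816  0.07      ] 0.06519404614712343
60 [0.5164 0.1342 0.09  ] [0.6317 0.1253 0.09  ]
100 [0.5128 0.0935 0.09  ] [0.6283 0.087  0.09  ]
180 [0.5061 0.0109 0.09  ] [0.6225 0.0095 0.09  ]
```

Call:
servo_tool(moves=[[[0.65,-0.34,0],8,91],[[1.3,-0.69,0],16,91],[[1.95,-1.03,0],24,91],[[2.6,-1.38,0.1],32,91],[[3.25,-1.72,0.2],40,91],[[3.9,-2.07,0.3],48,91],[[4.55,-2.41,0.4],56,91],[[5.2,-2.76,0.5],64,91],[[5.86,-3.1,0.6],70.2,91],[[5.86,-3.1,0.6],70.2,91]], force=40)

```text
time: 1.7
tool_pos: [0.4604, 0.3564, 0.1579]
tcp_rot: [0.984, 0.176, -0.001, -0.001]
force: [-0.8, -0.7, 0.9]
gripper_width: 0.0909
grip_force: 0.0
```

```bash
python3 - <<'E'
from bench import robot
from h import *
d=robot.snapshot("wrist");cv2.imwrite("pics/w1.png",d["color"])
s=robot.sense();print(s["tool_pos"],s["tcp_rot"],d["xyz"])
E
```

```text
[0.46237253 0.35369625 0.15796139] [ 9.84667873e-01  1.74439291e-01 -2.13624558e-04 -2.59624636e-04] [0.53755272 0.3838159  0.34824878]
```

View pics/w1.png

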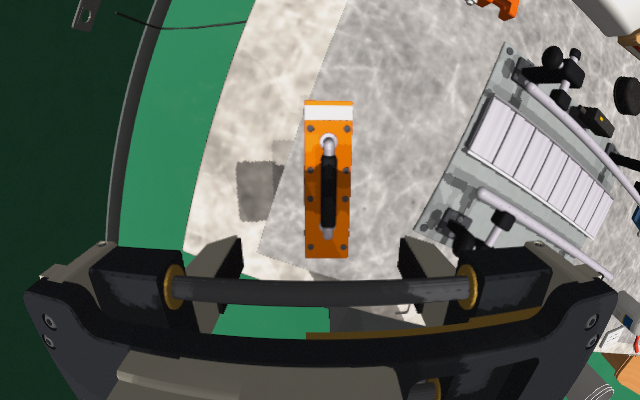

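```bash
python3 - <<'E'
from bench import robot
from h import *
d=robot.snapshot("wrist")
a=onz(d,"wrist",(329,156),.072);b=onz(d,"wrist",(328.5,227),.072);print(a,b,(a+b)/2,np.degrees(np.arctan2(*(a-b)[1::-1])),np.linalg.norm(a-b))
s=robot.sense();print(s["tool_pos"],np.degrees(2*np.arctan2(s["tcp_rot"][1],s["tcp_rot"][0])))
E
```

```text
[0.49996888 0.35840794 0.072     ] [0.4353571  0.33471851 0.072     ] [0.46766299 0.34656323 0.072     ] 20.13508894146616 0.06881766587722792
[0.46377373 0.35184983 0.15802123] 19.92895996084021
```

Call:
servo_tool(moves=[[[0,0,0.4],0,60],[[0,0,0.8],0,60],[[0,0,1.2],0,60],[[0,0,1.5],0,60],[[0,0,1.75],0,60],[[0,0,1.75],0,60],[[0,0,1.75],0,5],[[0,0,1.75],0,5],[[0,0,1.75],0,5],[[0,0,1.75],0,5]], force=40)

```text
time: 3.05
tool_pos: [0.4642, 0.3518, 0.0534]
tcp_rot: [0.985, 0.172, 0.0, -0.0]
force: [0.2, 0.6, 0.3]
gripper_width: 0.0248
grip_force: 0.0
```

Call:
servo_tool(moves=[[[0,0,0],0,5],[[0,0,0],0,5],[[0,0,-0.4],0,5],[[0,0,-0.8],0,5],[[0,0,-1.2],0,5],[[0,0,-1.6],0,5],[[0,0,-2.0],0,5],[[0,0,-2.3],0,5],[[0,0,-2.5],0,5],[[0,0,-2.5],0,5]])

```text
time: 4.3
tool_pos: [0.4644, 0.3519, 0.2037]
tcp_rot: [0.985, 0.172, 0.001, -0.0]
force: [-0.0, 0.3, 0.5]
gripper_width: 0.0051
grip_force: 0.0
```

```bash
python3 - <<'E'
from bench import robot
from h import *
d=robot.snapshot("wrist");cv2.imwrite("pics/w2.png",d["color"]);cv2.imwrite("pics/s2.png",robot.snapshot("side")["color"])
s=robot.sense();print(s)
E
```

```text
{'time': 4.4, 'q': array([-0.43046716,  0.35823755, -0.33282104,  1.72063377,  0.12978109,
        1.08554564, -2.02968488]), 'qvel': array([-0.00195361,  0.00810702,  0.00047127,  0.00815674,  0.0005091 ,
        0.00016445, -0.00158801]), 'joint_efforts': array([-2.73278001e-02, -4.96134746e+01, -3.29236016e+00, -2.82580894e+01,
        9.78755794e-03, -1.00958319e-01,  2.00710805e-03]), 'tool_pos': array([0.46360759, 0.35126574, 0.20227864]), 'tcp_rot': array([ 9.85106740e-01,  1.71942893e-01, -5.18793875e-04,  2.87842950e-04]), 'force': array([-0.64096176, -0.54223147,  0.17586232]), 'wrist_torque': array([ 0.01130276,  0.08066816, -0.01668545]), 'grip_force': 0.0, 'gripper_width': 0.004722433571709268}
```

View pics/w2.png

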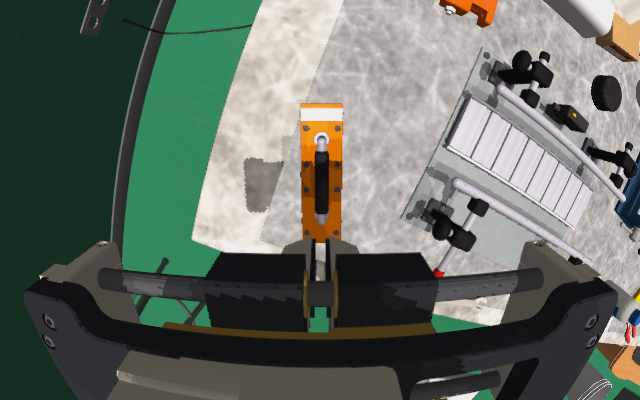

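The first grip missed: the fingers had not closed before the lift. The gauge is still upright on the bench, handle about (322,187). I'll re-measure it and try again.

```bash
python3 - <<'E'
from bench import robot
from h import *
d=robot.snapshot("wrist")
g=cv2.cvtColor(d["color"],6);print(g[152:230:2,322])
a=onz(d,"wrist",(322.5,152),.072);b=onz(d,"wrist",(321.5,213),.072);print(a,b,(a+b)/2,np.degrees(np.arctan2(*(a-b)[1::-1])),np.linalg.norm(a-b))
m=orange(d["color"]);m[:90]=0;m[250:]=0;m[:,:280]=0;m[:,360:]=0;print(cv2.boundingRect(m))
d=robot.snapshot("side");m=orange(d["color"]);print([cv2.boundingRect(c) for c in cv2.findContours(m,0,2)[0] if cv2.contourArea(c)>60])
print(robot.sense()["tool_pos"])
E
```

```text
[ 32  42  44  42  43  17  15  13  14  14  17  10  14  14  20  21  20  18
  21  21  19  22  21  20  18  20  17  19  18  19  27 122 131 131 131 125
  89  86  84]
[0.49653495 0.35985648 0.072     ] [0.4327469  0.33793927 0.072     ] [0.46464092 0.34889787 0.072     ] 18.96242372897864 0.0674483484114686
(300, 102, 42, 140)
[(355, 310, 21, 20), (386, 302, 19, 14), (268, 280, 14, 23)]
[0.46344169 0.35115821 0.20196299]
```

Call:
servo_tool(moves=[[[0,0,0.1],0,50],[[0,0,0.3],0,50],[[0,0,0.6],0,50],[[0,0,1.0],0,50],[[0,0,1.5],0,50],[[0,0,2.0],0,50],[[0,0,2.4],0,50],[[0,0,2.53],0,40],[[0,0,2.53],0,30],[[0,0,2.53],0,20]], force=40)

```text
time: 5.75
tool_pos: [0.4646, 0.3522, 0.0521]
tcp_rot: [0.985, 0.172, 0.001, -0.0]
force: [-0.7, -0.4, 0.2]
gripper_width: 0.0244
grip_force: 0.0
```

Call:
servo_tool(moves=[[[0,0,0],0,2],[[0,0,0],0,2],[[0,0,0],0,2],[[0,0,0],0,2],[[0,0,0],0,2],[[0,0,0],0,2]], force=40)

```text
time: 6.5
tool_pos: [0.464, 0.3516, 0.0512]
tcp_rot: [0.985, 0.172, -0.0, 0.0]
force: [0.2, -0.8, -0.1]
gripper_width: 0.0021
grip_force: 0.0
```

```bash
python3 - <<'E'
from bench import robot
from h import *
s=robot.sense();print(s["gripper_width"],s["tool_pos"])
A=robot.snapshot("scene")["color"][260:370,200:340];B=robot.snapshot("side")["color"][265:345,330:430];C=robot.snapshot("wrist")["color"][60:300,180:460]
f=lambda a,w,h:cv2.resize(a,(w,h),interpolation=cv2.INTER_CUBIC)
cv2.imwrite("pics/c3.png",np.hstack([np.vstack([f(A,382,300),f(B,382,300)]),f(C,418,358 ) if 0 else cv2.copyMakeBorder(f(C,418,358),0,242,0,0,0)]))
E
```

```text
0.0021371178100067644 [0.463963   0.35161206 0.05120203]
```

View pics/c3.png

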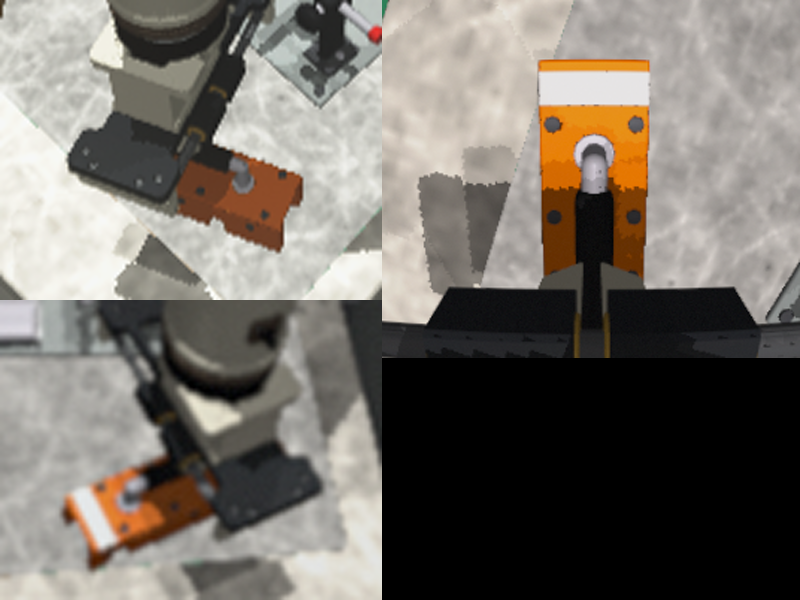

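```bash
python3 - <<'E'
from bench import robot
from h import *
w2=cv2.imread("pics/w2.png");n=robot.snapshot("wrist")["color"]
for nm,i in(("w2",w2),("now",n)):
    m=cv2.inRange(cv2.cvtColor(i,40),(12,90,70),(28,255,255))
    for r in(265,285,305): print(nm,r,np.flatnonzero(m[r,280:370])+280, cv2.cvtColor(i,6)[r,296:346:2])
E
```

```text
w2 265 [] [ 19  17  18  17  19  71  82  46  14  15  77 123 115 114  78  10  15  39
  82  80  25  17  17  15  14]
w2 285 [304 305 306 335 336] [37 36 36 34 96 80 40 40 39 39 40 41 39 39 40 39 42 38 40 54 70 31 22 19
 18]
w2 305 [304 305 306 334 335 336 337] [22 22 23 19 70 64 42 42 43 43 43 43 41 43 42 43 42 45 41 59 73 33 21 21
 23]
now 265 [] [18 15 19 16 17 14 16 47 75 17 13 12 10 11 14 18 76 55 18 14 15 14 13 11
 10]
now 285 [309 310 311 329 330 331] [32 34 33 33 32 26 38 64 45 36 36 37 36 35 36 35 40 63 47 18 19 18 19 18
 18]
now 305 [309 310 311 329 330 331] [20 19 19 19 19 18 30 68 53 37 40 39 39 39 38 38 43 67 43 20 18 20 20 19
 19]
```

The wrist geometry (92 mm gap spanning 160 px at row 237) puts the true fingertips about 30 mm above the reported TCP. That means the fingers closed just above the handle. I'll open and go about 27 mm lower, watching the force.

Call:
servo_tool(moves=[[[0,0,0],0,50],[[0,0,0],0,50],[[0,0,0],0,50],[[0,0,0],0,50],[[0,0,0.1],0,50],[[0,0,0.2],0,50],[[0,0,0.3],0,50],[[0,0,0.4],0,50],[[0,0,0.45],0,50],[[0,0,0.45],0,50]])

```text
time: 7.95
tool_pos: [0.4638, 0.3515, 0.0239]
tcp_rot: [0.985, 0.172, -0.0, 0.0]
force: [-0.0, 0.0, 0.7]
gripper_width: 0.0503
grip_force: 0.0
```

Call:
servo_tool(moves=[[[0,0,0],0,30],[[0,0,0],0,10],[[0,0,0],0,2],[[0,0,0],0,2],[[0,0,0],0,2],[[0,0,0],0,2],[[0,0,0],0,2],[[0,0,0],0,2]], force=40)

```text
time: 8.95
tool_pos: [0.4641, 0.3514, 0.0243]
tcp_rot: [0.985, 0.172, 0.0, 0.0]
force: [0.6, -1.9, 1.2]
gripper_width: 0.0151
grip_force: 40.0
```

Call:
servo_tool(moves=[[[0,0,-0.2],0,2],[[0,0,-0.5],0,2],[[0,0,-0.9],0,2],[[0,0,-1.3],0,2],[[0,0,-1.7],0,2],[[0,0,-2.1],0,2],[[0,0,-2.5],0,2],[[0,0,-2.6],0,2]])

```text
time: 9.95
tool_pos: [0.4649, 0.3528, 0.183]
tcp_rot: [0.985, 0.172, 0.002, -0.001]
force: [0.4, 0.2, -4.4]
gripper_width: 0.0144
grip_force: 40.0
```

Call:
servo_tool(moves=[[[0,0.4,0],2,2],[[0,1.0,0],5,2],[[0,1.6,0],8,2],[[-0.01,2.2,0],11,2],[[-0.02,2.8,0],14,2],[[-0.02,3.4,0],17,2],[[-0.03,4.0,0],20,2],[[-0.03,4.6,0],22,2],[[-0.035,5.0,0],24.4,2],[[-0.035,5.137,0],24.4,2]])

```text
time: 11.2
tool_pos: [0.5663, 0.0586, 0.1796]
tcp_rot: [0.999, -0.042, -0.001, 0.0]
force: [1.0, 1.0, -4.5]
gripper_width: 0.0147
grip_force: 40.0
```

Call:
servo_tool(moves=[[[0,0,0],0,2],[[0,0,0],0,2],[[0,0,0],0,2]])

```text
time: 11.58
tool_pos: [0.5661, 0.0625, 0.1803]
tcp_rot: [0.999, -0.039, -0.0, -0.0]
force: [0.0, -1.1, -4.1]
gripper_width: 0.0143
grip_force: 40.0
```

```bash
python3 - <<'E'
from bench import robot
from h import *
s=robot.sense();print(s["gripper_width"],s["tool_pos"],s["force"],np.degrees(2*np.arctan2(s["tcp_rot"][1],s["tcp_rot"][0])))
A=robot.snapshot("scene")["color"];B=robot.snapshot("side")["color"];C=robot.snapshot("wrist")["color"]
for n,i in(("sc4",A),("si4",B),("w4",C)): cv2.imwrite(f"pics/{n}.png",i)
f=lambda a,k:cv2.resize(a,None,fx=k,fy=k,interpolation=cv2.INTER_CUBIC)
cv2.imwrite("pics/c4.png",np.vstack([f(C[0:280,120:520],2)[:, :800][:,:],f(B[180:290,270:400],1)[:0]*0 if 0 else np.zeros((0,800,3),np.uint8)]))
E
```

```text
0.014337098837477741 [0.56608617 0.06252336 0.18028175] [ 0.01568276 -1.09330808 -4.14366955] -4.456678255159682
```

View pics/c4.png

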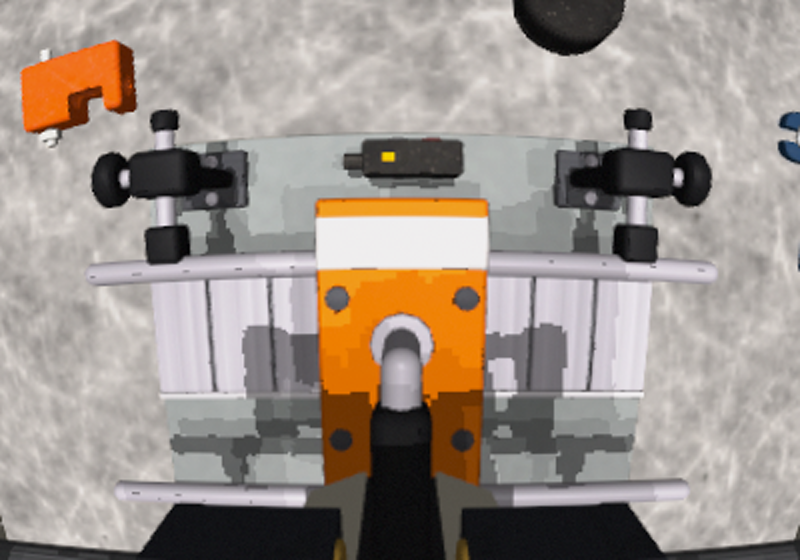

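```bash
python3 - <<'E'
from bench import robot
from h import *
d=robot.snapshot("wrist");g=cv2.cvtColor(d["color"],6)
for c in(220,265,375,420): print(c,g[118:145,c],"near",g[235:258,c] )
L=np.radians(-4.5);ex=np.array([np.cos(L),np.sin(L)]);ey=np.array([-ex[1],ex[0]])
P=lambda u,v,z:(lambda p:(p.round(4),(p[:2]@ex).round(4),(p[:2]@ey).round(4)))(onz(d,"wrist",(u,v),z))
def edges(c,r0,r1):
    col=g[r0:r1,c].astype(int);return col
print("plate far",P(279,99.5,.199),P(363,99.5,.199))
for u,v in((244.5,133),(392.5,132)): print("far",P(u,v,.09))
for u,v in((220,245.5),(420,245.5)): print("near",P(u,v,.09))
t=robot.sense()["tool_pos"];print("tcp",t,t[:2]@ex,t[:2]@ey)
E
```

```text
220 [151 147 148 146 147 146 145 144 142 111 136 163 180 192 200 208 211 201
 188 177 160 131 187 220 218 220 220] near [169 168 168 170 169 154 124 103 133 155 175 191 204 205 201 191 157  32
  19  19  16  17  18]
265 [142 143 142 141 140 140 140 119 139 168 190 205 218 228 233 176 191 196
 181 155 134 186 185 210 216 217 217] near [180 179 180 180 179 173 146 110 108 140 164 187 209 225 229 221 214 199
 118  37  17  19  19]
375 [142 140 141 141 141 142 142 122 136 158 173 184 195 207 211 190 177 166
 151 144 168 219 218 218 218 218 217] near [154 154 154 152 152 153 124  87  86  86  93 100 108 114 112 103 101  95
  57  26  18  17  19]
420 [142 138 137 136 136 136 136 136 135 115 143 164 176 187 193 197 195 182
 172 159 141 139 182 206 207 206 207] near [160 160 160 159 159 129  96 115 138 157 173 188 199 197 185 170 113  26
  19  17  20  17  18]
plate far (array([0.6538, 0.0771, 0.199 ]), np.float64(0.6457), np.float64(0.1282)) (array([0.6501, 0.0312, 0.199 ]), np.float64(0.6457), np.float64(0.0821))
far (array([0.6304, 0.1262, 0.09  ]), np.float64(0.6186), np.float64(0.1752))
far (array([ 0.6205, -0.0095,  0.09  ]), np.float64(0.6193), np.float64(0.0392))
near (array([0.5193, 0.1698, 0.09  ]), np.float64(0.5044), np.float64(0.21))
near (array([ 0.5028, -0.0378,  0.09  ]), np.float64(0.5042), np.float64(0.0017))
tcp [0.56632292 0.06147217 0.18029009] 0.5597540808747833 0.10571585254925818
```

Call:
servo_tool(moves=[[[-0.015,0,0.2],0,2],[[-0.015,0,0.4],0,2],[[-0.015,0,0.6],0,2],[[-0.015,0,0.75],0,2],[[-0.015,0,0.85],0,2],[[-0.015,0,0.92],0,2],[[-0.015,0,0.96],0,2],[[-0.015,0,0.98],0,2],[[-0.015,0,0.98],0,2]])

```text
time: 12.9
tool_pos: [0.5657, 0.061, 0.1216]
tcp_rot: [0.999, -0.04, 0.0, -0.0]
force: [0.5, -0.1, -4.1]
gripper_width: 0.0147
grip_force: 40.0
```

Call:
servo_tool(moves=[[[0,0,0.03],0,2],[[0,0,0.05],0,2],[[0,0,0.05],0,2]])

```text
time: 13.28
tool_pos: [0.5666, 0.061, 0.1194]
tcp_rot: [0.999, -0.04, 0.001, -0.0]
force: [0.7, -1.2, 2.1]
gripper_width: 0.0147
grip_force: 40.0
```

Call:
servo_tool(moves=[[[0,0,0],0,16],[[0,0,0],0,20],[[0,0,0],0,30],[[0,0,0],0,40],[[0,0,0],0,40],[[0,0,0],0,40],[[0,0,0],0,40]])

```text
time: 14.15
tool_pos: [0.5655, 0.061, 0.1184]
tcp_rot: [0.999, -0.04, 0.0, -0.0]
force: [0.5, 0.2, 0.2]
gripper_width: 0.0401
grip_force: 0.0
```

Call:
servo_tool(moves=[[[0,0,-0.3],0,40],[[0,0,-0.7],0,40],[[0,0,-1.1],0,40],[[0,0,-1.5],0,40],[[0,0,-1.7],0,40],[[0,0,-1.7],0,40],[[0,0,-1.7],0,40]])

```text
time: 15.02
tool_pos: [0.5649, 0.0609, 0.2196]
tcp_rot: [0.999, -0.04, -0.001, 0.0]
force: [0.5, 1.0, -0.5]
gripper_width: 0.0401
grip_force: 0.0
```

```bash
python3 - <<'E'
from bench import robot
from h import *
s=robot.sense();print(s["tool_pos"],s["force"])
C=robot.snapshot("wrist")["color"];B=robot.snapshot("side")["color"];A=robot.snapshot("scene")["color"]
f=lambda a,w,h:cv2.resize(a,(w,h),interpolation=cv2.INTER_CUBIC)
cv2.imwrite("pics/c5.png",np.vstack([f(C[40:280,160:480],480,360),np.hstack([f(A[170:290,240:410],340,240),f(B[180:290,270:336],140,240)])]))
E
```

```text
[0.56490872 0.0609127  0.21964352] [ 0.45257806  1.0208158  -0.5293062 ]
```

View pics/c5.png

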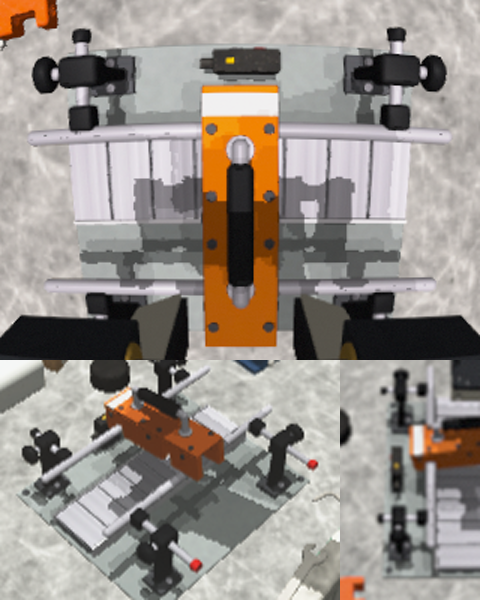

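The gauge is hooked on the far rail and rests on the near rail, slightly tilted. Next I'll move to the near side, outside the near rail and about 65 mm to the right of the gauge, with fingers closed.

Call:
servo_tool(moves=[[[-0.2,0.12,0],-10,0],[[-0.4,0.24,0],-20,0],[[-0.6,0.36,0],-30,0],[[-0.8,0.5,0],-40,0],[[-1.0,0.62,0],-50,0],[[-1.2,0.74,0],-60,0],[[-1.4,0.86,0],-70,0],[[-1.6,0.98,0],-80,0],[[-1.74,1.07,0],-90,0],[[-1.74,1.07,0],-90,0]])

```text
time: 16.42
tool_pos: [0.4556, 0.0049, 0.22]
tcp_rot: [0.736, 0.677, -0.0, -0.0]
force: [0.3, 0.3, 0.1]
gripper_width: 0.0007
grip_force: 0.0
```

Call:
servo_tool(moves=[[[0,0,0],0,0],[[0,0,0],0,0],[[0,0,0],0,0],[[0,0,0],0,0]])

```text
time: 16.92
tool_pos: [0.4564, 0.0055, 0.2204]
tcp_rot: [0.735, 0.678, -0.0, -0.0]
force: [-0.8, -0.0, -0.5]
gripper_width: 0.0007
grip_force: 0.0
```

Call:
servo_tool(moves=[[[0,0,0.5],0,0],[[0,0,1.0],0,0],[[0,0,1.5],0,0],[[0,0,2.0],0,0],[[0,0,2.4],0,0],[[0,0,2.7],0,0],[[0,0,2.9],0,0],[[0,0,2.9],0,0]])

```text
time: 17.92
tool_pos: [0.4557, 0.0054, 0.0458]
tcp_rot: [0.735, 0.678, -0.001, -0.001]
force: [-0.5, -0.9, -0.5]
gripper_width: 0.0005
grip_force: 0.0
```

Call:
servo_tool(moves=[[[0,0.08,0],0,0],[[0,0.16,0],0,0],[[0,0.24,0],0,0],[[0,0.32,0],0,0],[[0,0.4,0],0,0]])

```text
time: 18.55
tool_pos: [0.4807, 0.0034, 0.0465]
tcp_rot: [0.735, 0.678, 0.0, 0.0]
force: [0.5, -0.1, -0.5]
gripper_width: 0.0003
grip_force: 0.0
```

Call:
servo_tool(moves=[[[0,0.04,0],0,0],[[0,0.08,0],0,0],[[0,0.12,0],0,0],[[0,0.16,0],0,0],[[0,0.2,0],0,0]])

```text
time: 19.18
tool_pos: [0.4897, 0.0027, 0.0462]
tcp_rot: [0.735, 0.678, -0.002, -0.001]
force: [-6.5, 0.7, 7.9]
gripper_width: 0.0004
grip_force: 4.6
```

```bash
cat >m.py <<'E'
from bench import robot
from h import *
d=robot.snapshot("wrist");g=cv2.cvtColor(d["color"],6);s=robot.sense()
L=np.radians(-4.5);ex=np.array([np.cos(L),np.sin(L)]);ey=np.array([-ex[1],ex[0]])
t=s["tool_pos"];print("tcp",t,t[:2]@ex,t[:2]@ey,s["force"],d["xyz"])
# pixel profiles along lane x at rail height, at several lane y
def proj(p):
    c=R.from_quat(d["attitude"]).inv().apply(p-np.array(d["xyz"]));K=d["K"]
    th=np.arctan2(np.hypot(c[0],c[1]),-c[2]);q=np.array([c[0],-c[1]])/np.hypot(c[0],c[1])*th
    return K[0,0]*q[0]+K[0,2],K[1,1]*q[1]+K[1,2]
for ly in(.150,.165,.18):
    X=np.arange(.46,.66,.001);uv=np.array([proj(np.r_[x*ex+ly*ey,.09]) for x in X],np.float32)
    v=cv2.remap(g,uv[:,0].reshape(1,-1),uv[:,1].reshape(1,-1),1)[0].astype(int)
    print(ly,"lx from .46:",v[:90].tolist(),"| from .60:",v[140:180].tolist())
E
python3 m.py
```

```text
tcp [0.49009195 0.00267139 0.04627045] 0.48837156165701723 0.0411153290184871 [-6.35851422  0.34450948  6.78008978] [0.49765489 0.08345044 0.23660084]
0.15 lx from .46: [167, 167, 167, 168, 167, 168, 169, 170, 170, 170, 168, 168, 168, 168, 168, 167, 170, 169, 169, 169, 168, 168, 169, 169, 170, 170, 168, 170, 170, 172, 172, 172, 173, 172, 172, 172, 112, 99, 98, 98, 99, 100, 99, 111, 147, 107, 141, 164, 179, 191, 213, 224, 216, 201, 193, 179, 148, 113, 91, 74, 81, 211, 234, 188, 195, 223, 223, 221, 222, 221, 221, 221, 220, 218, 218, 218, 225, 228, 227, 227, 227, 226, 226, 226, 225, 225, 224, 223, 223, 222] | from .60: [182, 182, 181, 180, 180, 179, 180, 181, 181, 181, 182, 153, 74, 66, 86, 110, 132, 152, 166, 179, 194, 218, 232, 226, 221, 217, 214, 207, 207, 204, 202, 199, 198, 197, 197, 196, 191, 187, 186, 188]
0.165 lx from .46: [171, 169, 168, 165, 151, 161, 161, 161, 161, 164, 169, 177, 182, 174, 174, 175, 173, 170, 170, 168, 170, 169, 171, 172, 172, 173, 171, 171, 170, 170, 171, 170, 171, 173, 172, 172, 144, 99, 99, 99, 101, 100, 99, 101, 144, 100, 142, 164, 178, 192, 211, 218, 21
[... 178 characters left out ...]
, 232] | from .60: [181, 181, 183, 184, 184, 183, 184, 175, 169, 177, 180, 156, 74, 65, 86, 110, 132, 151, 166, 179, 194, 217, 228, 224, 220, 216, 213, 199, 186, 185, 184, 180, 178, 181, 182, 180, 182, 186, 188, 190]
0.18 lx from .46: [0, 0, 0, 0, 0, 0, 0, 0, 0, 0, 0, 0, 0, 0, 0, 0, 0, 0, 0, 0, 0, 0, 0, 0, 0, 0, 0, 0, 0, 0, 0, 0, 0, 0, 0, 0, 0, 0, 0, 0, 0, 0, 0, 0, 0, 0, 0, 0, 0, 0, 0, 0, 0, 0, 0, 0, 0, 0, 0, 0, 0, 0, 0, 0, 0, 0, 0, 0, 0, 0, 0, 0, 0, 0, 0, 0, 0, 0, 0, 0, 0, 0, 0, 0, 0, 0, 0, 0, 0, 63] | from .60: [44, 43, 16, 10, 10, 9, 9, 9, 9, 10, 11, 20, 62, 68, 87, 110, 132, 151, 166, 179, 193, 213, 224, 221, 200, 216, 212, 199, 185, 179, 177, 173, 171, 169, 169, 168, 167, 160, 153, 150]
```

Call:
servo_tool(moves=[[[0,-0.08,0],0,0],[[0,-0.15,0],0,0],[[0,-0.15,0.1],0,0],[[0,-0.15,0.2],0,0],[[0,-0.08,0.2],0,0],[[0,0.0,0.2],0,0],[[0,0.05,0.2],0,0],[[0,0.1,0.2],0,0]])

```text
time: 20.23
tool_pos: [0.4955, 0.0022, 0.0339]
tcp_rot: [0.735, 0.678, -0.002, -0.002]
force: [-7.5, 0.1, 4.9]
gripper_width: 0.0003
grip_force: 3.7
```

```bash
python3 m.py | cut -c1-420 | head -2
```

```text
tcp [0.49606687 0.00210633 0.03391664] 0.49437240396760673 0.04102079932793193 [-6.47423457  0.68510658  2.61357267] [0.50367838 0.08292974 0.22425901]
0.15 lx from .46: [159, 160, 160, 159, 160, 161, 161, 162, 162, 163, 164, 163, 163, 163, 162, 163, 163, 164, 164, 165, 165, 165, 164, 163, 162, 163, 164, 164, 163, 162, 164, 165, 168, 167, 167, 167, 167, 164, 165, 164, 164, 164, 165, 113, 96, 95, 96, 95, 95, 93, 110, 141, 110, 122, 150, 166, 179, 196, 215, 218, 200, 192, 181, 161, 134, 190, 222, 221, 221, 220, 220, 219, 218, 217, 217, 216, 216, 215, 214, 217, 225, 22
```

Call:
servo_tool(moves=[[[0,0.04,0],0,0],[[0,0.08,0],0,0],[[0,0.11,0],0,0],[[0,0.14,0],0,0],[[0,0.14,0],0,0]])

```text
time: 20.9
tool_pos: [0.5059, 0.0014, 0.034]
tcp_rot: [0.735, 0.678, -0.001, -0.001]
force: [-4.3, 1.0, 0.4]
gripper_width: 0.0006
grip_force: 2.2
```

Call:
servo_tool(moves=[[[0,0.02,0],0,0],[[0,0.03,0],0,0],[[0,0.03,0],0,0]])

```text
time: 21.28
tool_pos: [0.5069, 0.0013, 0.034]
tcp_rot: [0.735, 0.678, -0.001, -0.001]
force: [-6.1, 2.1, 0.5]
gripper_width: 0.0001
grip_force: 3.0
```

```bash
python3 m.py | cut -c1-450 | head -2; python3 - <<'E'
from bench import robot
from h import *
for n in("scene","side"):
    d=robot.snapshot(n);m=orange(d["color"])
    print(n,[cv2.boundingRect(c) for c in cv2.findContours(m,0,2)[0] if cv2.contourArea(c)>40])
E
```

```text
tcp [0.5069055  0.00130905 0.03402223] 0.5052401709516084 0.04107636585242688 [-6.10357864  0.99670922  1.26150211] [0.51456797 0.0820203  0.22443405]
0.15 lx from .46: [175, 175, 174, 174, 174, 174, 174, 175, 175, 174, 175, 176, 177, 177, 177, 177, 177, 177, 177, 177, 177, 178, 179, 179, 179, 178, 178, 178, 177, 177, 179, 178, 177, 177, 178, 180, 182, 182, 182, 182, 181, 180, 179, 180, 179, 179, 179, 179, 182, 182, 180, 179, 179, 127, 104, 103, 103, 105, 104, 103, 108, 93, 155, 80, 120, 156, 177, 191, 207, 187, 231, 221, 210, 202, 184, 156, 234, 232, 232, 231, 231, 230, 230, 229, 228, 228, 227
scene [(209, 222, 29, 24), (298, 189, 54, 39)]
side [(268, 280, 14, 23), (311, 210, 49, 14), (50, 28, 24, 34)]
```

```bash
cat >t.py <<'E'
from bench import robot
from h import *
d=robot.snapshot("wrist");m=orange(d["color"])
w=cv2.inRange(cv2.cvtColor(d["color"],40),(3,120,60),(20,255,255))
L=np.radians(-4.5);ex=np.array([np.cos(L),np.sin(L)]);ey=np.array([-ex[1],ex[0]])
for c in range(120,560,30):
    r=np.flatnonzero(w[:,c])
    if len(r)<20: continue
    a,b=[onz(d,"wrist",(c,v),.121)[:2] for v in(r[0]-.5,r[-1]+.5)]
    print(c,r[0],r[-1],"w",((a-b)@ey).round(4),"lx",(a@ex).round(4),(b@ex).round(4),"ly",(a@ey).round(4),(b@ey).round(4))
s=robot.sense();print(s["tool_pos"],s["force"])
E
python3 t.py
```

```text
240 90 335 w 0.1029 lx 0.4795 0.4699 ly 0.1285 0.0257
270 88 337 w 0.1031 lx 0.4898 0.4838 ly 0.1287 0.0256
300 87 338 w 0.1032 lx 0.4997 0.4972 ly 0.1287 0.0255
330 87 337 w 0.1024 lx 0.5095 0.5105 ly 0.1287 0.0263
360 87 338 w 0.1036 lx 0.5194 0.5238 ly 0.1289 0.0252
390 89 336 w 0.1031 lx 0.5295 0.5375 ly 0.1286 0.0255
420 91 334 w 0.1033 lx 0.5401 0.5518 ly 0.1286 0.0253
450 93 399 w 0.1622 lx 0.5514 0.5825 ly 0.1288 -0.0334
480 96 219 w 0.0473 lx 0.5636 0.5691 ly 0.1289 0.0817
510 100 218 w 0.0473 lx 0.5772 0.5841 ly 0.129 0.0817
540 105 217 w 0.0473 lx 0.5928 0.6013 ly 0.129 0.0817
[0.506919   0.00130071 0.03402056] [-5.20538078  0.48227917  0.92537738]
```

```bash
sed -i 's/w\[:,c\])/w[:232,c])/' t.py; python3 t.py
```

```text
240 90 221 w 0.047 lx 0.4795 0.4768 ly 0.1285 0.0815
270 88 221 w 0.0471 lx 0.4898 0.4881 ly 0.1287 0.0816
300 87 221 w 0.0471 lx 0.4997 0.499 ly 0.1287 0.0817
330 87 221 w 0.047 lx 0.5095 0.5098 ly 0.1287 0.0817
360 87 221 w 0.0472 lx 0.5194 0.5206 ly 0.1288 0.0816
390 89 221 w 0.0471 lx 0.5295 0.5317 ly 0.1286 0.0815
420 91 221 w 0.0472 lx 0.5401 0.5433 ly 0.1286 0.0813
450 93 220 w 0.0473 lx 0.5514 0.5557 ly 0.1288 0.0815
480 96 219 w 0.0473 lx 0.5636 0.5691 ly 0.1289 0.0817
510 100 218 w 0.0473 lx 0.5772 0.5841 ly 0.129 0.0817
540 105 217 w 0.0473 lx 0.5928 0.6013 ly 0.129 0.0817
[0.50691715 0.00129818 0.03402618] [-5.78692956  0.88527498  0.49781153]
```

The plate now measures level along its whole length at home height, so the gauge has dropped over both rails. I'll retreat.

Call:
servo_tool(moves=[[[0,-0.1,0],0,0],[[0,-0.3,0],0,0],[[0,-0.6,0],0,0],[[0,-0.6,-0.4],0,0],[[0,-0.6,-0.9],0,0],[[0,-0.6,-1.5],0,0],[[0,-0.6,-2.2],0,0],[[0,-0.6,-2.8],0,0],[[0,-0.6,-3.0],0,0],[[0,-0.6,-3.0],0,0]])

```text
time: 22.78
tool_pos: [0.4728, 0.004, 0.2148]
tcp_rot: [0.735, 0.678, 0.001, 0.001]
force: [-1.0, 0.6, 0.1]
gripper_width: 0.0005
grip_force: 0.0
```

```bash
python3 t.py; python3 m.py|sed -n 2p
```

```text
330 100 150 w 0.0471 lx 0.481 0.4811 ly 0.1281 0.081
360 100 150 w 0.0473 lx 0.5083 0.509 ly 0.1285 0.0812
390 101 150 w 0.0469 lx 0.5362 0.5376 ly 0.1286 0.0817
420 103 151 w 0.0468 lx 0.5654 0.5676 ly 0.1283 0.0815
450 105 152 w 0.047 lx 0.5966 0.5995 ly 0.1287 0.0816
510 0 19 w 0.0238 lx 0.6706 0.6686 ly 0.2519 0.2281
[0.47197652 0.00390947 0.21373713] [-0.87671561  0.07271045  0.19122821]
0.15 lx from .46: [184, 185, 185, 184, 185, 185, 185, 184, 184, 184, 184, 184, 184, 184, 185, 185, 186, 187, 187, 187, 186, 185, 186, 185, 186, 187, 186, 187, 187, 187, 187, 187, 187, 186, 187, 187, 187, 185, 185, 185, 185, 185, 185, 187, 187, 187, 187, 181, 142, 107, 106, 106, 107, 105, 106, 105, 106, 134, 155, 156, 147, 83, 78, 76, 116, 150, 173, 189, 207, 224, 232, 223, 213, 203, 184, 203, 233, 241, 242, 241, 241, 240, 240, 240, 240, 240, 241, 243, 245, 245] | from .60: [193, 192, 192, 193, 192, 192, 192, 193, 192, 193, 195, 195, 156, 107, 105, 141, 166, 186, 202, 219, 235, 241, 233, 226, 218, 206, 194, 195, 195, 195, 195, 194, 193, 193, 193, 193, 194, 195, 195, 195]
```

```bash
python3 -c "
from bench import robot
print(robot.close_job())"
```

```text
the job is handed in; nothing more can be done
None
```

The gauge is hooked on the far rail and the near rail is pushed in until it dropped; it measured level, with about 90 mm between the rails. I let go, pulled the arm clear and handed the job in at about 23 s; I didn't re-measure the bystanders, but no unexpected contact force showed, and no verdict was reported.

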